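# Hold a sign board to the router fence with a push block

## Robot

A 6-joint arm with a two-finger parallel gripper is mounted at the origin on the work surface. World frame = base frame: x ahead of the robot, y to its left, z up, the work surface at z = 0. Lengths are in m, angles in rad, forces in N, time in s.
With the tool pointing down it reaches from about 0.25 to 0.775 m from the base axis. Payload 8.9 kg.
Tool frame: the origin (TCP) lies midway between the tips of the shut fingers; the grasp point (between the pads) lies 19 mm behind it; z points along the fingers, y is the line along which they close (so a half turn about z gives the same grasp; the last joint's range is limited). The gripper opens to 85 mm and grips with 20 to 120 N. Pads are 22 mm wide; open, the fingers measure 114 mm over their backs; the gripper's body (76 mm by 85 mm) begins 54 mm behind the grasp point. The pads swing forward as they close: fully open they stand 13 mm farther back than shut.
Start: joints at [1.044, 0.291, -0.153, 1.127, 0, 1.431], TCP at [0.199, 0.486, 0.231] pointing down, gripper open.
Joint ranges: [-2.52, 2.52], [-0.91, 1.74], [-1.3, 1.37], [-1.96, 2.02], [-1.52, 1.47], [-3.14, 3.14]. Speed limits (rad/s): [2.22, 2.22, 2.79, 3.14, 3.14, 3.14].

## Interface

Orientations are given as a unit quaternion [w, x, y, z].
In Python, from workcell import r gives the robot as it stands.
- The arm moves only by the tool arm_command, never from a script. Its argument "moves" is a list that holds one entry, the list of rows, each a list of 5 numbers: the closure, from 0 (fully open) to 1 (shut), then the shift along the tool's x, y, z in units of 75 mm (1.0 is 75 mm), then the turn about the tool's z in units of 0.08 rad (1.0 is 0.08 rad). In form: [[[gripper, dx, dy, dz, roll], ...]]. A call has 1 to 8 rows; each row shifts and turns the commanded pose from where the row before left it, along the tool's axes as they then stand; what a row does not reach is not made up. A row lasts 1/12 s, in which the tool goes at most 41.7 mm and 7.16 degrees, less where a joint would pass 70% of its speed; a pose out of reach is approached as far as the arm can. A call with a number of a shift or a turn outside -1 to 1 is refused whole. A call with a gripper value outside its range is refused whole. The fingers move at their own pace and stop on an object; "newtons" is the grip in N (left out, the last holds). Time passes only in rows, so rows that do not move let the fingers close. It gives the time, the measured TCP pose, the force, the opening and the grip force at its end, in the units of the state.
- r.sense(): the state, without advancing time (a new reading comes with each control period).
- r.snapshot(name): name is "side" or "top"; returns a dict with "pixels" (384x512x3 uint8, red, green, blue), "fx", "fy", "cx", "cy" (pixels), "origin" and "orientation" of the camera in the world. Camera axes: x right, y down, z forward; pixel columns grow to the right and rows downward; lengths in m; the calibration is good to about 2 mm. A picture is of the moment at which its call begins. There is no depth.
- r.close_job(): hands the job in; it is judged then, once.
The state is a dict: "t": time; "qpos": joint angles; "qvel": joint speeds; "joint_efforts": joint torques, N m; "ee_pos": TCP position; "tool_rot": TCP orientation; "force": force on the tool from outside, world axes, zero at the start; "moment": the same for the moment, N m; "opening": opening from 0.0 (shut) to 1.0 (fully open); "gripper_force": force on a finger pad.
Only numpy, scipy, OpenCV 4.12 (cv2) and the standard library are available. Lean on these libraries where they do the work, as an engineer would, in place of code of your own. Each camera call takes 0.05 s, during which the arm holds its last target. There are 200 camera calls.

## Task

Get the sign board ready for its first pass along the router fence: lift the push block by its handle up and off its hook, set it on the board, rubber sole flat on top and lip down over the edge away from the fence, and push down and back at once so that the board is pressed on the bench and flush against the infeed fence, wholly short of the cutter. Finish while still holding it pressed there with the block in the gripper. Touch the board only with the block, keep both off the cutter, and leave the easel, pen cup and album where they are.

Things in the scene. Friction and masses are not known exactly. Their poses are not given: they have to be found in the camera images.
- push_block: Push block hanging level on the rack's hook, about 0.31 kg: plywood base with rubber sole, 160 (its x) x 76 (y) x 16 mm high, with a wooden bridge handle on top along x. Along its whole +y edge runs a wooden lip, 10 mm thick (y from 38 to 48 mm), reaching 10 mm below the sole, to bear on a board's edge. The sole's underside is z = 0 of its frame; origin at that face's centre, under the handle.
- push_handle (a point): Centre of the push block's handle bar, 74 mm above the sole's underside. The bar is 120 mm long (along the block's x), 28 mm wide (y), 32 mm high; under it is an opening 72 mm wide (x) and 42 mm high, open along y, between two posts 24 mm long centred 48 mm from the middle. At the start the hook's rod runs through the opening and the middle of the bar rests on it.
- rack: Tool rack, fixed: upright plywood panel 260 (its x) x 18 x 150 mm high, its front face at y = 0 of its frame, looking to -y, on a foot 15 mm high that reaches 80 mm out. A steel rod hook 8 mm thick sticks 100 mm out of the face, level, along -y, its axis 115 mm above the bench, its end bent up. Two thin spanners hang flat on the panel. Origin: on the bench, on the face, under the hook.
- hook_tip (a point): Upturned end of the hook, 100 mm out from the panel and 131 mm above the bench (the steel ends 4 mm higher). The block's bar rests on the rod 66 to 76 mm out from the panel. It comes off when raised over the end (16 mm at least, 25 mm is right, beyond 32 mm its base meets the rod from below) and moved out along the rack's -y till the rod has left the opening.
- board: Sign board: a loose pine board 180 (its x) x 100 (its y) x 18 mm thick, 0.13 to 0.25 kg, lying flat on the bench on the infeed side, askew, its nearest corner 10 to 75 mm off the fence. It slides easily on the bench; the rubber sole alone drags it but may slip, the lip takes it along surely. Origin: centre of its underside.
- fence: Router fence, fixed: two white upright faces 60 mm high, both in the plane y = 0 of its frame, work side at +y. Infeed face: x from -295 to -15 mm; outfeed face: x from 15 to 235 mm; feed direction +x. Angle, knobs and dust hood behind, to 66 mm high. Board home: origin at y = 50 mm, x between -205 and -105 mm. Origin: on the bench, in line with the faces, beside the cutter.
- cutter: Steel router cutter at rest in the gap of the fence: 23 mm diameter, 25 mm high, its axis 6 mm behind the plane of the faces; over it a clear guard plate 70 mm long sticks out 42 mm from the faces, 50 to 54 mm above the bench. The metal plate and track round it are flush with the bench top (z = 0). Origin: on its axis, on the bench.
- easel: White wooden table easel, 190 mm wide and 205 mm high, standing loose. Origin: on the bench, at its middle.
- pen_cup: Blue glazed cup of pens, 78 mm across and 90 mm high, the pens to 135 mm, standing loose. Origin: centre of its underside.
- album: Kraft-board guest album, 150 x 210 x 28 mm, lying loose. Origin: centre of its underside.

How it is judged:
By the outcome, as a careful person would: the job done as asked, in the order asked, and still so for the second after the job is handed in, while the arm keeps its last pose, push and grip.
It also fails if it takes over 51 s, if anything falls off the work surface, if the arm or the gripper's body presses on something with over 40 N, if the wrist force passes 120 N, or if a joint passes its speed limit or range.

## Working session

There is one attempt and no reset: what is moved stays moved. The work goes in short steps, Python scripts to look and compute and a tool call to move; the robot and the scene stay as the last step left them, time stands still between calls to the robot, and variables do not carry over. Pictures are saved under pics/ and viewed, at most 10 in all, crops included, and the job is handed in when it is done.

Besides the shell and the picture viewer there is one more tool, called after "Emit:" as a command line: name --argument value ..., lists and objects as JSON in quotes. arm_command: Moves the arm, as the interface text tells. Shifts and turns lie within -1 to 1; 1 stands for 75 mm of shift or 0.08 rad of turn. Its arguments: {"type":"object","properties":{"moves":{"type":"array"},"newtons":{"type":"number"}},"required":["moves"]}

```bash
mkdir -p pics; ls
cat > h.py <<'E'
import numpy as np, cv2
from scipy.spatial.transform import Rotation as R
from workcell import r
def rot(q): return R.from_quat([q[1],q[2],q[3],q[0]]).as_matrix()
def snap(n,f=None):
    s=r.snapshot(n)
    if f: cv2.imwrite(f'pics/{f}.png',s['pixels'][:,:,::-1])
    return s
def ray(s,uv):
    d=rot(s['orientation'])@np.array([(uv[0]-s['cx'])/s['fx'],(uv[1]-s['cy'])/s['fy'],1.])
    return np.array(s['origin']),d/np.linalg.norm(d)
def onz(s,uv,z):
    o,d=ray(s,uv); return o+d*(z-o[2])/d[2]
def proj(s,p):
    c=rot(s['orientation']).T@(np.array(p)-s['origin']); return np.array([s['fx']*c[0]/c[2]+s['cx'],s['fy']*c[1]/c[2]+s['cy']])
def tri(s1,a,s2,b):
    o1,d1=ray(s1,a);o2,d2=ray(s2,b)
    t=np.linalg.lstsq(np.c_[d1,-d2],o2-o1,rcond=None)[0]
    p,q=o1+t[0]*d1,o2+t[1]*d2; return (p+q)/2,np.linalg.norm(p-q)
E
python3 - <<'E'
from h import *
import pickle
for n in('top','side'):
    s=snap(n); pickle.dump(s,open(f'{n}0.pkl','wb'))
    print(n,s['fx'],s['cx'],s['cy'],s['origin'],rot(s['orientation']).round(3).tolist())
    cv2.imwrite(f'pics/{n}0.png',cv2.resize(s['pixels'][:,:,::-1],(800,600),interpolation=cv2.INTER_CUBIC))
print(r.sense())
E
```

```text
pics
top 363.7883234438468 255.84879444016096 194.97142561233102 [ 0.40246038 -0.05414451  1.13516978] [[0.023, -0.983, 0.183], [-1.0, -0.022, 0.008], [-0.004, -0.183, -0.983]]
side 441.85815865656747 250.51982057534016 193.51747870140656 [-0.14048324 -0.8975726   0.96958654] [[0.759, -0.393, 0.518], [-0.651, -0.46, 0.604], [0.001, -0.796, -0.605]]
{'t': 0.1, 'qpos': array([ 1.04369538e+00,  2.91241192e-01, -1.54043103e-01,  1.12670014e+00,
       -2.30184191e-06,  1.43146883e+00]), 'qvel': array([-0.00199067, -0.0018383 ,  0.00210343,  0.00042748, -0.00074604,
       -0.00022662]), 'joint_efforts': array([ 1.65049551e-03, -5.37977993e+01,  3.31916785e+01,  9.31281393e-03,
       -2.01546723e-04,  2.46933371e-05]), 'ee_pos': array([0.19832926, 0.48567508, 0.23078366]), 'tool_rot': array([-1.93217179e-04,  1.92674205e-01,  9.81262604e-01, -5.61756038e-04]), 'force': array([ 0.44776811, -0.48135595, -0.43775419]), 'moment': array([-0.01224266, -0.00479942,  0.06237069]), 'gripper_force': 0.0, 'opening': 0.9979663629669827}
```

View pics/top0.png

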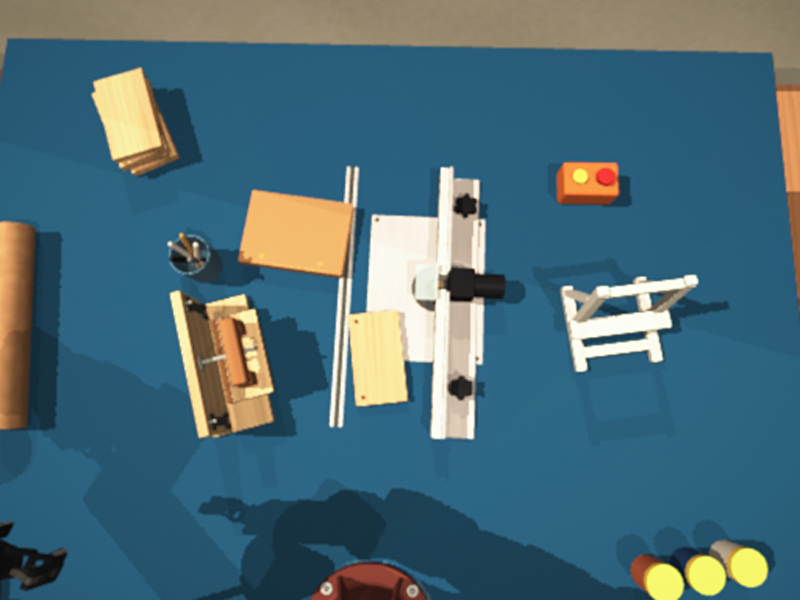

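View pics/side0.png

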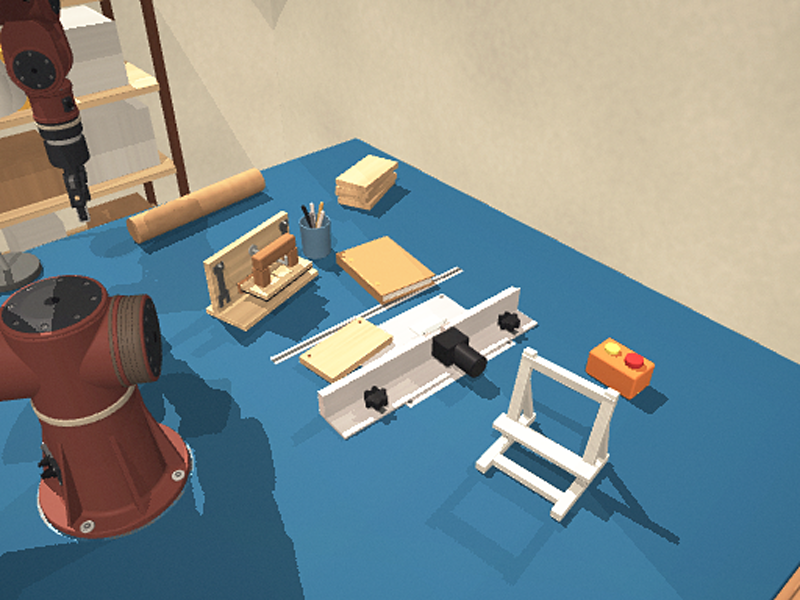

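Both views show the rack with the block at top (225,355) / side (275,260). The board is at top (378,357), the fence face is near column 437, and the cutter is at about (437,285). Next I'll zoom in on the rack and the board/fence.

Run:
```python
import pickle,cv2,numpy as np
t=pickle.load(open('top0.pkl','rb'))['pixels'][:,:,::-1]; s=pickle.load(open('side0.pkl','rb'))['pixels'][:,:,::-1]
# top crop x 105..185,y180..285 ; side crop 125..210 x 130..215
a=cv2.resize(t[180:285,105:185],None,fx=5,fy=5,interpolation=cv2.INTER_CUBIC)
b=cv2.resize(s[130:215,128:208],None,fx=5,fy=5,interpolation=cv2.INTER_CUBIC)
c=np.zeros((525,800,3),np.uint8); c[:525,:400]=a; c[:425,400:]=b
cv2.imwrite('pics/crop1.png',c)
a=cv2.resize(t[100:290,210:320],None,fx=3,fy=3,interpolation=cv2.INTER_CUBIC)
b=cv2.resize(s[170:290,165:345],None,fx=2.6,fy=2.6,interpolation=cv2.INTER_CUBIC)
c=np.zeros((570,800,3),np.uint8); c[:570,:330]=a; c[:b.shape[0],330:330+b.shape[1]]=b[:,:470]
cv2.imwrite('pics/crop2.png',c)
```

```text
(no output)
```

View pics/crop1.png

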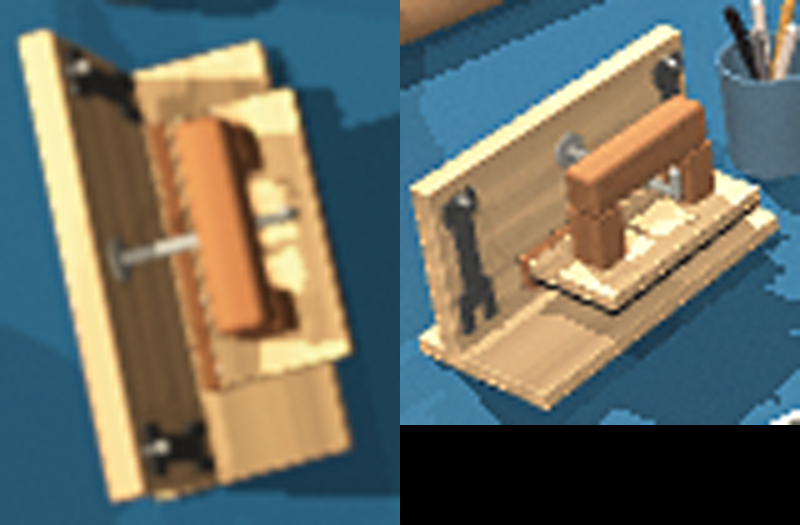

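View pics/crop2.png

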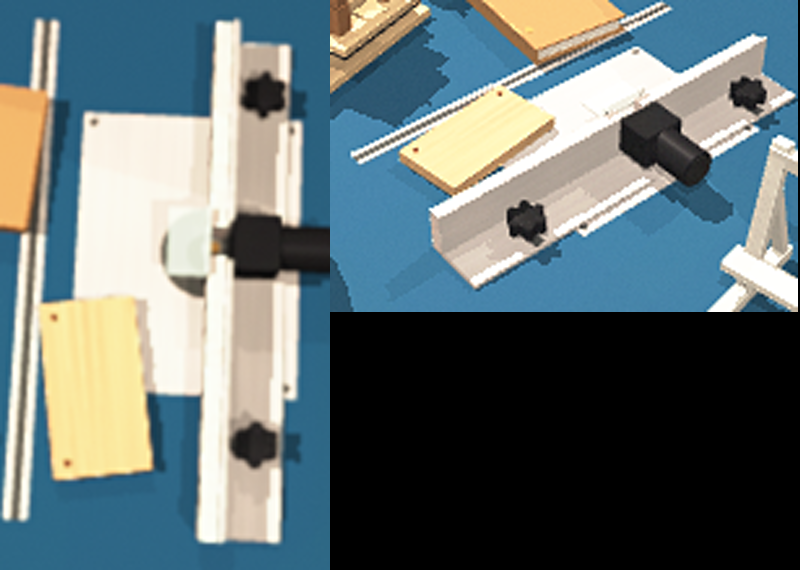

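Crop1 shows the reddish lip on the panel side, so the block frame matches the rack frame. The bar's top corners are visible in both views. Crop2 shows the board corners at (40,303), (135,296), (154,470) and (56,480), with the fence running from (197,541) to (216,20). I'll measure these now.

```bash
cat > m1.py <<'E'
from h import *
import pickle
T=pickle.load(open('top0.pkl','rb'));S=pickle.load(open('side0.pkl','rb'))
t1=lambda p:((p[0]+.5)/5-.5+105,(p[1]+.5)/5-.5+180)
s1=lambda p:((p[0]-400+.5)/5-.5+128,(p[1]+.5)/5-.5+130)
t2=lambda p:((p[0]+.5)/3-.5+210,(p[1]+.5)/3-.5+100)
s2=lambda p:((p[0]-330+.5)/2.6-.5+165,(p[1]+.5)/2.6-.5+170)
def show(n,a,b): 
    p,e=tri(T,a,S,b); print(n,p.round(4),round(e,4)); return p
c=[show(n,t1(a),s1(b)) for n,a,b in [('near+y',(218,332),(566,178)),('near-y',(262,328),(590,191)),('far-y',(222,118),(706,108)),('far+y',(177,122),(680,97))]]
c=np.array(c);print('bar centre top',c.mean(0),'len',np.linalg.norm((c[2]+c[3]-c[0]-c[1])/2),'w',np.linalg.norm((c[0]+c[3]-c[1]-c[2])/2),'yaw',np.degrees(np.arctan2(*((c[2]+c[3]-c[0]-c[1])[:2][::-1]))))
cz=np.array([onz(T,t1(a),.151) for a in [(218,332),(262,328),(222,118),(177,122)]]);print('plane',cz.mean(0),np.degrees(np.arctan2(*(cz[2]+cz[3]-cz[0]-cz[1])[:2][::-1])))
show('panel near top back',t1((110,502)),s1((414,190)))
show('panel far top back',t1((20,38)),s1((660,27)))
print('rackfront top z.15',[onz(T,t1(p),.15).round(4) for p in [(147,495),(52,33)]])
print('hook tip',show('tip',t1((293,212)),s1((677,172))))
b=[show('b',t2(a),s2(q)) for a,q in [((40,303),(500,86)),((135,296),(554,120)),((154,470),(452,191)),((56,480),(400,157))]]
bz=np.array([onz(T,t2(a),.018) for a in [(40,303),(135,296),(154,470),(56,480)]]);print(bz.round(4),bz.mean(0),[np.linalg.norm(bz[i]-bz[i-1]) for i in range(4)])
v=bz[0]+bz[1]-bz[2]-bz[3];print('board yaw',np.degrees(np.arctan2(v[1],v[0])))
bz=np.array([onz(S,s2(a),.018) for a in [(500,86),(554,120),(452,191),(400,157)]]);print('side',bz.mean(0).round(4))
for n,p,z in [('f bot',(197,541),0),('f top',(216,20),0)]: print(n,onz(T,t2(p),z).round(4))
# fence profile across rows in top
im=T['pixels'].astype(int)
for v in (230,270,140,120): print(v,[tuple(im[v,u]) for u in range(274,292)])
E
python3 m1.py
```

```text
near+y [0.4394 0.2421 0.1444] 0.0005
near-y [0.4426 0.218  0.1448] 0.0007
far-y [0.556  0.2467 0.1506] 0.0005
far+y [0.5525 0.2724 0.149 ] 0.0017
bar centre top [0.49762049 0.24478825 0.14720567] len 0.11712718738402288 w 0.025116110995558803 yaw 14.620996561065175
plane [0.49751081 0.24360496 0.151     ] 15.177638407643897
panel near top back [0.3504 0.2899 0.1492] 0.003
panel far top back [0.5968 0.3637 0.1496] 0.0034
rackfront top z.15 [array([0.3532, 0.2712, 0.15  ]), array([0.6014, 0.345 , 0.15  ])]
tip [0.5057 0.2079 0.138 ] 0.0014
hook tip [0.50565929 0.20791633 0.13803136]
b [0.5883 0.0581 0.0174] 0.0031
b [ 0.5984 -0.0405  0.0159] 0.0027
b [ 0.4194 -0.0635  0.018 ] 0.0043
b [0.409  0.0345 0.0112] 0.0003
[[ 0.5895  0.0572  0.018 ]
 [ 0.5991 -0.0412  0.018 ]
 [ 0.4212 -0.0646  0.018 ]
 [ 0.409   0.0339  0.018 ]] [ 0.50473448 -0.00368293  0.018     ] [np.float64(0.181997110278453), np.float64(0.09893040219138768), np.float64(0.17940221744479432), np.float64(0.09932111725613643)]
board yaw 7.423763151137973
side [ 0.5011 -0.0045  0.018 ]
f bot [ 0.3516 -0.1098  0.    ]
f top [ 0
[... 2710 characters left out ...]
)), (np.int64(36), np.int64(82), np.int64(109)), (np.int64(36), np.int64(82), np.int64(110)), (np.int64(32), np.int64(80), np.int64(107)), (np.int64(65), np.int64(88), np.int64(105)), (np.int64(197), np.int64(178), np.int64(158)), (np.int64(252), np.int64(247), np.int64(229)), (np.int64(253), np.int64(251), np.int64(240)), (np.int64(252), np.int64(250), np.int64(240)), (np.int64(252), np.int64(251), np.int64(240)), (np.int64(251), np.int64(251), np.int64(240)), (np.int64(240), np.int64(234), np.int64(213)), (np.int64(246), np.int64(235), np.int64(216)), (np.int64(238), np.int64(223), np.int64(200)), (np.int64(205), np.int64(183), np.int64(163)), (np.int64(191), np.int64(171), np.int64(152))]
```

```bash
cat >> h.py <<'E'
def to(x,y,z,yaw=None):
    """units of tool shift/roll from the measured pose to a target; yaw = world yaw (deg) of tool y"""
    s=r.sense(); M=rot(s['tool_rot']); p=np.array(s['ee_pos'])
    d=M.T@(np.array([x,y,z])-p)/.075; th=np.degrees(np.arctan2(M[1,1],M[0,1]))
    print('t',round(s['t'],2),'pos',p.round(4),'yaw',th.round(2),'tilt',M[:,2].round(3),'F',np.array(s['force']).round(1),'M',np.array(s['moment']).round(2),'open',round(s['opening'],3),'gf',round(s['gripper_force'],1))
    print('units',d.round(3),'roll',None if yaw is None else round(-np.radians(yaw-th)/.08,3))
E
python3 - <<'E'
from h import *
import pickle
T=pickle.load(open('top0.pkl','rb'));S=pickle.load(open('side0.pkl','rb'))
P=np.array([onz(T,uv,0)[:2] for uv in [(277.3,230),(275.2,270),(280.5,140),(280.9,120)]]);print(P.round(4))
k=np.polyfit(P[:,0],P[:,1],1);print('fence base line',k,np.degrees(np.arctan(k[0])))
t2=lambda p:((p[0]+.5)/3-.5+210,(p[1]+.5)/3-.5+100)
s2=lambda p:((p[0]-330+.5)/2.6-.5+165,(p[1]+.5)/2.6-.5+170)
print('ends',onz(T,t2((197,541)),0),'far top end z.06',onz(T,t2((222,20)),.06),'cutter z.025',onz(T,t2((214,246)),.025))
# side view work-side top edge z=.06
print('side',[onz(S,s2(p),.06).round(4) for p in [(431,208),(765,36)]])
E
```

```text
[[ 0.5037 -0.1139]
 [ 0.3814 -0.109 ]
 [ 0.7975 -0.1208]
 [ 0.8666 -0.1213]]
fence base line [-0.02504959 -0.10031217] -1.434935821445113
ends [ 0.3515903  -0.10983967  0.        ] far top end z.06 [ 0.88770847 -0.12602281  0.06      ] cutter z.025 [ 0.65258195 -0.12232389  0.025     ]
side [array([ 0.3587, -0.106 ,  0.06  ]), array([ 0.8937, -0.1312,  0.06  ])]
```

Emit:
arm_command --moves '[[[0.3,0,0,0,-1],[0.3,0,0,0,-1],[0.3,0,0,0,-1],[0.3,0,0,0,-1],[0.3,0,0,0,-1],[0.3,0,0,0,-1],[0.3,0,0,0,-1],[0.3,0,0,0,-1]]]' --newtons 60

```text
t: 0.77
ee_pos: [0.1984, 0.4858, 0.231]
tool_rot: [-0.0, -0.128, 0.992, -0.0]
force: [-0.2, 0.5, 0.8]
opening: 0.702
gripper_force: 0.0
```

```bash
python3 -c "
from h import *
to(.4764,.2384,.22,105.5)"
```

```text
t 0.77 pos [0.1984 0.4858 0.231 ] yaw 104.68 tilt [-0.    -0.001 -1.   ] F [-0.2  0.5  0.8] M [ 0.07 -0.07  0.04] open 0.702 gf 0.0
units [-2.75  -4.13   0.147] roll -0.18
```

Emit:
arm_command --moves '[[[0.3,-0.2,-0.3,0,-0.18],[0.3,-0.4,-0.55,0,0],[0.3,-0.4,-0.55,0,0],[0.3,-0.4,-0.55,0,0],[0.3,-0.4,-0.55,0,0],[0.3,-0.4,-0.55,0,0],[0.3,-0.25,-0.55,0,0],[0.3,-0.2,-0.4,0,0]]]'

```text
t: 1.43
ee_pos: [0.4318, 0.2783, 0.231]
tool_rot: [-0.0, -0.132, 0.991, -0.0]
force: [0.8, -0.2, 0.4]
opening: 0.702
gripper_force: 0.0
```

```bash
python3 -c "
from h import *
to(.4764,.2384,.19,105.5)"
```

```text
t 1.43 pos [0.4318 0.2783 0.231 ] yaw 105.23 tilt [-0.    -0.001 -1.   ] F [ 0.8 -0.2  0.4] M [ 0.03  0.01 -0.03] open 0.702 gf 0.0
units [-0.434 -0.67   0.547] roll -0.06
```

Emit:
arm_command --moves '[[[0.3,-0.15,-0.22,0,-0.06],[0.3,-0.15,-0.22,0,0],[0.3,-0.134,-0.23,0.1,0],[0.3,0,0,0.15,0],[0.3,0,0,0.15,0],[0.3,0,0,0.15,0],[0.3,0,0,0,0]]]'

```text
t: 2.02
ee_pos: [0.4737, 0.2402, 0.1878]
tool_rot: [-0.002, -0.135, 0.991, -0.0]
force: [0.2, 0.4, 0.4]
opening: 0.697
gripper_force: 0.0
```

```bash
python3 -c "
from h import *
to(.4764,.2384,.119,105.5)
t=snap('top')['pixels'][:,:,::-1]; s=snap('side')['pixels'][:,:,::-1]
a=cv2.resize(t[180:285,105:185],None,fx=5,fy=5,interpolation=cv2.INTER_CUBIC)
b=cv2.resize(s[130:215,128:208],None,fx=5,fy=5,interpolation=cv2.INTER_CUBIC)
c=np.zeros((525,800,3),np.uint8); c[:525,:400]=a; c[:425,400:]=b
cv2.imwrite('pics/crop3.png',c)"
```

```text
t 2.02 pos [0.4737 0.2402 0.1878] yaw 105.52 tilt [-0.004 -0.001 -1.   ] F [0.2 0.4 0.4] M [ 0.02  0.04 -0.02] open 0.697 gf 0.0
units [-0.031 -0.033  0.917] roll 0.005
```

View pics/crop3.png

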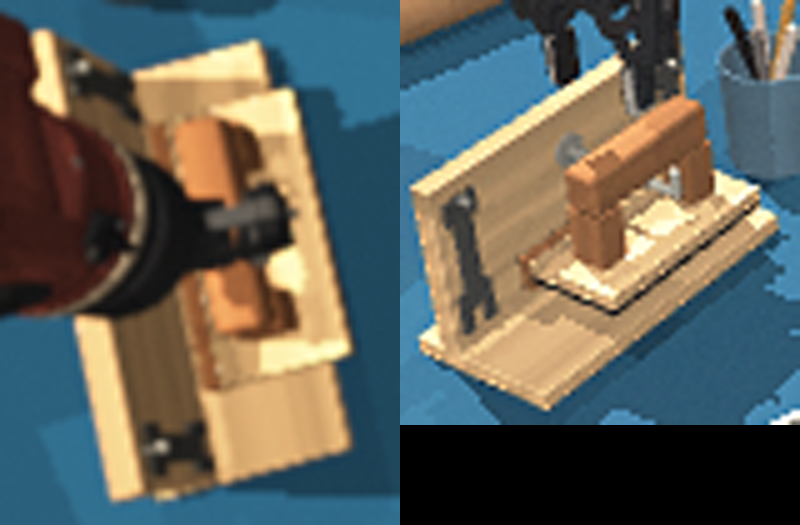

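Crop3 shows the fingers straddling the bar on the near side of the hook: tips at about (565,80) and (655,115) in the side half, and the front finger at (270,215) in the top half. Going down and closing.

Emit:
arm_command --moves '[[[0.3,-0.03,-0.03,0.1,0],[0.3,0,0,0.2,0],[0.3,0,0,0.2,0],[0.3,0,0,0.2,0],[0.3,0,0,0.15,0],[0.3,0,0,0.08,0],[0.3,0,0,0,0],[0.3,0,0,0,0]]]'

```text
t: 2.78
ee_pos: [0.4781, 0.2394, 0.1206]
tool_rot: [0.0, -0.135, 0.991, 0.0]
force: [-0.4, 0.4, -0.0]
opening: 0.701
gripper_force: 0.0
```

```bash
python3 -c "
from h import *
to(.4764,.2384,.119,105.5)"
```

```text
t 2.78 pos [0.4781 0.2394 0.1206] yaw 105.56 tilt [ 0.  0. -1.] F [-0.4  0.4 -0. ] M [0.04 0.   0.02] open 0.701 gf 0.0
units [ 0.025 -0.007  0.022] roll 0.012
```

Emit:
arm_command --moves '[[[0.4,0.025,0,0.02,0],[0.5,0,0,0,0],[0.6,0,0,0,0],[0.7,0,0,0,0],[0.8,0,0,0,0],[1,0,0,0,0],[1,0,0,0,0],[1,0,0,0,0]]]' --newtons 80

```text
t: 3.45
ee_pos: [0.4764, 0.2389, 0.1195]
tool_rot: [0.001, -0.135, 0.991, 0.0]
force: [-0.8, -1.0, 6.1]
opening: 0.314
gripper_force: 78.0
```

```bash
python3 -c "
from h import *
to(.4764,.2384,.119,105.5)"
```

```text
t 3.45 pos [0.4764 0.2389 0.1195] yaw 105.55 tilt [ 0.001  0.    -1.   ] F [-0.8 -1.   6.1] M [-0.23  0.14  0.02] open 0.314 gf 78.0
units [ 0.002 -0.007  0.006] roll 0.011
```

Emit:
arm_command --moves '[[[1,0,0,-0.06,0],[1,0,0,-0.09,0],[1,0,0,-0.09,0],[1,0,0,-0.09,0],[1,0,0,0,0],[1,0,0,0,0]]]'

```text
t: 3.95
ee_pos: [0.4764, 0.239, 0.1441]
tool_rot: [0.001, -0.135, 0.991, 0.0]
force: [-0.7, -0.1, -3.9]
opening: 0.32
gripper_force: 78.6
```

```bash
python3 -c "
from h import *
to(.4764,.2384,.1445,105.5)
t=snap('top')['pixels'][:,:,::-1]; s=snap('side')['pixels'][:,:,::-1]
a=cv2.resize(t[180:285,105:185],None,fx=5,fy=5,interpolation=cv2.INTER_CUBIC)
b=cv2.resize(s[130:215,128:208],None,fx=5,fy=5,interpolation=cv2.INTER_CUBIC)
c=np.zeros((525,800,3),np.uint8); c[:525,:400]=a; c[:425,400:]=b
cv2.imwrite('pics/crop4.png',c)"
```

```text
t 3.95 pos [0.4764 0.239  0.1441] yaw 105.55 tilt [ 0.001  0.    -1.   ] F [-0.7 -0.1 -3.9] M [-0.1   0.06  0.  ] open 0.32 gf 78.6
units [ 0.002 -0.008 -0.005] roll 0.011
```

View pics/crop4.png

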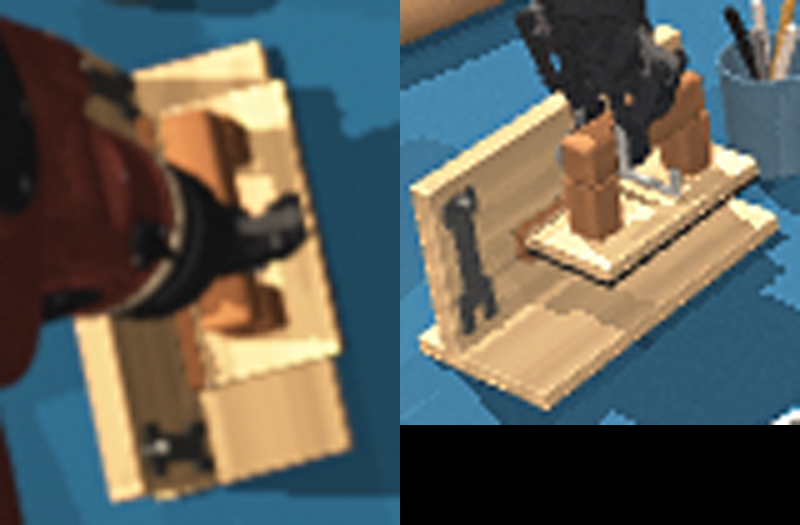

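Crop4 shows the bar lifted clear of the rod (side half: rod at about (650,185) inside the opening, with a gap to the base). Moving out along the rack's -y.

Emit:
arm_command --moves '[[[1,0,-0.1,0,0],[1,0,-0.2,0,0],[1,0,-0.25,0,0],[1,0,-0.25,0,0],[1,0,-0.25,0,0],[1,0,-0.25,0,0],[1,0,-0.15,0,0],[1,0,0,0,0]]]'

```text
t: 4.72
ee_pos: [0.5057, 0.1319, 0.1433]
tool_rot: [-0.0, -0.134, 0.991, -0.0]
force: [0.4, 1.2, -3.6]
opening: 0.313
gripper_force: 79.2
```

Emit:
arm_command --moves '[[[1,0,-0.1,0,0.5],[1,0,-0.1,0,0.7],[1,0,0,0,0.57],[1,0,0,0,0],[1,0,0,0,0]]]'

```text
t: 5.13
ee_pos: [0.5086, 0.12, 0.1434]
tool_rot: [-0.0, -0.066, 0.998, 0.0]
force: [0.8, 0.3, -3.6]
opening: 0.316
gripper_force: 79.3
```

Run:
```python
from h import *
import pickle
to(.48,.0,.12,97.4)
T=snap('top');S=snap('side');pickle.dump((T,S),open('s5.pkl','wb'))
t=T['pixels'][:,:,::-1]; s=S['pixels'][:,:,::-1]
p=np.r_[r.sense()['ee_pos']];print(proj(T,p),proj(S,p))
a=cv2.resize(t[160:290,150:280],(400,400),interpolation=cv2.INTER_CUBIC)
u,v=proj(S,p).astype(int); x0,y0=u-60,v-40;print('side off',x0,y0)
b=cv2.resize(s[y0:y0+130,x0:x0+130],(400,400),interpolation=cv2.INTER_CUBIC)
cv2.imwrite('pics/crop5.png',np.hstack([a,b]))
```

```text
t 5.13 pos [0.5086 0.12   0.1434] yaw 97.53 tilt [-0.  0. -1.] F [ 0.8  0.3 -3.6] M [-0.07  0.06  0.03] open 0.316 gf 79.3
units [ 0.588 -1.536  0.312] roll 0.029
[194.66302756 221.61242787] [198.7721929  173.51156898]
side off 138 133
```

View pics/crop5.png

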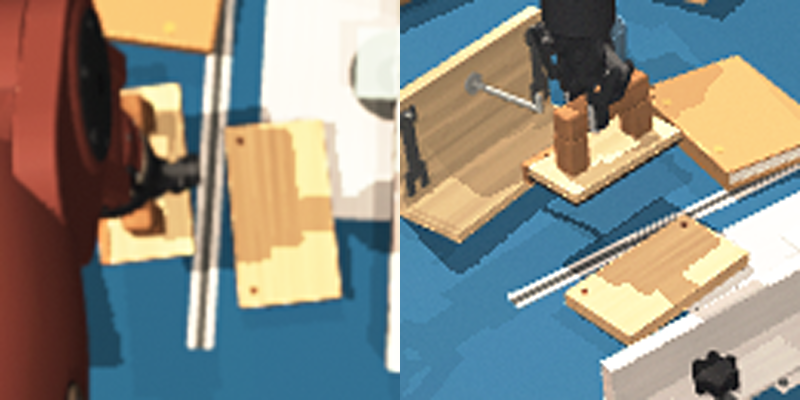

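Crop5 shows the block hanging level and free of the hook, with base corners in the top half at (180,84) and (194,252). Now I'll measure the block's pose in the grip.

Run:
```python
from h import *
import pickle
T,S=pickle.load(open('s5.pkl','rb')); k=400/130
t=lambda p:((p[0]+.5)/k-.5+150,(p[1]+.5)/k-.5+160)
s=lambda p:((p[0]-400+.5)/k-.5+138,(p[1]+.5)/k-.5+133)
far,e1=tri(T,t((180,84)),S,s((682,129)));near,e2=tri(T,t((194,252)),S,s((577,196)))
print('base-y far',far,e1,'near',near,e2,'len',np.linalg.norm(far-near))
yaw=np.arctan2(*(far-near)[:2][::-1]);print('yaw',np.degrees(yaw))
for th in (np.radians(7.53),):
  Rz=np.array([[np.cos(th),-np.sin(th)],[np.sin(th),np.cos(th)]])
  for nm,z in (('tri',None),('z.101',.101)):
    P=[(q if z is None else onz(T,t(u),z)) for q,u in ((far,(180,84)),(near,(194,252)))]
    c=[P[0][:2]-Rz@[.08,-.038],P[1][:2]-Rz@[-.08,-.038]]
    print(nm,np.round(c,4),'tcp rel block (block frame)',[(Rz.T@(np.array([.5086,.12])-q)).round(4) for q in c])
# board again, from new pictures (both views)
tb=[(226,130),(326,119),(341,297),(240,307)]; sb=[(684,213),(749,255),(627,338),(565,293)]
for f,C,pts in((t,T,tb),(s,S,sb)):
  z=np.array([onz(C,f(a),.018) for a in pts]);v=z[0]+z[1]-z[2]-z[3]
  print(z.round(4)[:,:2].tolist(),'c',z.mean(0).round(4),'yaw',np.degrees(np.arctan2(v[1],v[0])).round(2))
```

```text
base-y far [0.61392885 0.0929883  0.10597356] 0.00016097865330166674 near [0.45790552 0.07327852 0.10150525] 0.00015793874374831542 len 0.15732679921310008
yaw 7.19980268376679
tri [[0.5296 0.1202]
 [0.5322 0.1214]] tcp rel block (block frame) [array([-0.0209,  0.0026]), array([-0.0236,  0.0017])]
z.101 [[0.5307 0.1208]
 [0.5322 0.1215]] tcp rel block (block frame) [array([-0.022 ,  0.0021]), array([-0.0236,  0.0016])]
[[0.5856, 0.0567], [0.5992, -0.0442], [0.4216, -0.0631], [0.4097, 0.036]] c [ 0.504  -0.0036  0.018 ] yaw 6.4
[[0.5892, 0.0623], [0.5971, -0.0411], [0.4189, -0.0597], [0.4101, 0.0374]] c [ 5.039e-01 -3.000e-04  1.800e-02] yaw 6.94
```

Emit:
arm_command --moves '[[[1,0.07,-0.15,0,0.11],[1,0.1,-0.25,0.05,0],[1,0.1,-0.25,0.1,0],[1,0.1,-0.25,0.1,0],[1,0.1,-0.25,0.1,0],[1,0.1,-0.21,0.1,0],[1,0,0,0.06,0],[1,0,0,0,0]]]'

```text
t: 5.9
ee_pos: [0.4778, 0.0124, 0.1046]
tool_rot: [-0.001, -0.06, 0.998, 0.0]
force: [-0.2, 1.0, -4.4]
opening: 0.317
gripper_force: 79.8
```

Run:
```python
from h import *
import pickle
to(.4799,.0132,.0765,97.0)
T=snap('top');S=snap('side');pickle.dump((T,S),open('s6.pkl','wb'))
t=T['pixels'][:,:,::-1]; s=S['pixels'][:,:,::-1]
a=cv2.resize(t[170:270,200:300],(400,400),interpolation=cv2.INTER_CUBIC)
b=cv2.resize(s[180:280,170:270],(400,400),interpolation=cv2.INTER_CUBIC)
cv2.imwrite('pics/crop6.png',np.hstack([a,b]))
```

```text
t 5.9 pos [0.4778 0.0124 0.1046] yaw 96.86 tilt [-0.002  0.    -1.   ] F [-0.2  1.  -4.4] M [-0.    0.11  0.03] open 0.317 gf 79.8
units [-0.029  0.007  0.374] roll -0.031
```

View pics/crop6.png

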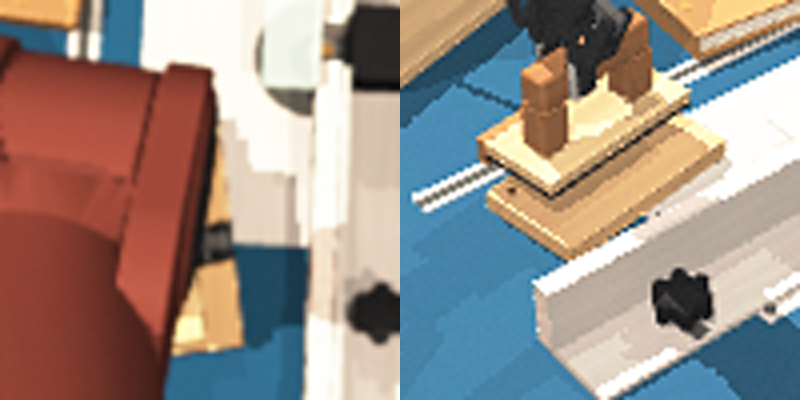

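Crop6's side half shows the block level above the board, with the lip at (480,143) on the side away from the fence and the board's near corner at (487,197). I'll check these against the expected positions.

Run:
```python
from h import *
import pickle
T,S=pickle.load(open('s6.pkl','rb'))
s=lambda p:((p[0]-400+.5)/4-.5+170,(p[1]+.5)/4-.5+180)
th=np.radians(6.86);Rz=np.array([[np.cos(th),-np.sin(th)],[np.sin(th),np.cos(th)]])
bc=np.array([.4778,.0124])+Rz@[.022,-.001]
inv=lambda uv:((uv[0]+.5-170)*4-.5+400,(uv[1]+.5-180)*4-.5)
for nm,q,z in(('near-y top',[-.08,-.038],.016),('near lip top',[-.08,.048],.016),('far-y top',[.08,-.038],.016)):
    print(nm,np.round(inv(proj(S,np.r_[bc+Rz@q,.0461+z]))))
b=np.array([.504,-.003]);Rb=Rz
for q in([-.09,.05],[-.09,-.05],[.09,-.05]): print('board',q,np.round(inv(proj(S,np.r_[b+Rb@q,.018]))))
print([onz(S,s(p),.018).round(4) for p in[(487,195),(573,251),(725,146)]])
```

```text
near-y top [550. 188.]
near lip top [476. 140.]
far-y top [692.  93.]
board [-0.09, 0.05] [486. 195.]
board [-0.09, -0.05] [572. 253.]
board [0.09, -0.05] [728. 143.]
[array([0.409 , 0.0353, 0.018 ]), array([ 0.4227, -0.0621,  0.018 ]), array([ 0.5946, -0.043 ,  0.018 ])]
```

Prediction and picture agree to within about 2 mm. Setting the block down.

Emit:
arm_command --moves '[[[1,-0.03,0.01,0.06,-0.03],[1,0,0,0.1,0],[1,0,0,0.1,0],[1,0,0,0.05,0],[1,0,0,0.03,0],[1,0,0,0,0]]]'

```text
t: 6.5
ee_pos: [0.4804, 0.0143, 0.079]
tool_rot: [-0.001, -0.062, 0.998, 0.0]
force: [-0.0, -0.1, -3.8]
opening: 0.313
gripper_force: 79.8
```

Emit:
arm_command --moves '[[[1,0,0,0.02,0],[1,0,0,0.02,0],[1,0,0,0,0]]]'

```text
t: 6.75
ee_pos: [0.4812, 0.0141, 0.0768]
tool_rot: [0.0, -0.062, 0.998, -0.0]
force: [-0.2, 0.0, -3.3]
opening: 0.319
gripper_force: 79.9
```

```bash
python3 -c "
from h import *
to(.4799,.0132,.0765,97.0)"
```

```text
t 6.75 pos [0.4812 0.0141 0.0768] yaw 97.07 tilt [ 0. -0. -1.] F [-0.2  0.  -3.3] M [-0.02  0.07 -0.05] open 0.319 gf 79.9
units [ 0.019 -0.01   0.004] roll 0.015
```

Emit:
arm_command --moves '[[[1,0,0,0.015,0],[1,0,0,0,0]]]'

```text
t: 6.92
ee_pos: [0.4815, 0.014, 0.0767]
tool_rot: [0.001, -0.062, 0.998, -0.0]
force: [-2.3, -0.1, 8.4]
opening: 0.318
gripper_force: 81.2
```

Emit:
arm_command --moves '[[[1,0,0,0.015,0],[1,0,0,0,0]]]'

```text
t: 7.08
ee_pos: [0.4819, 0.014, 0.0766]
tool_rot: [0.001, -0.062, 0.998, -0.0]
force: [-6.4, -0.4, 23.3]
opening: 0.312
gripper_force: 83.2
```

Emit:
arm_command --moves '[[[1,0,0,0.015,0],[1,0,0,0,0]]]'

```text
t: 7.25
ee_pos: [0.4824, 0.014, 0.0766]
tool_rot: [0.002, -0.062, 0.998, -0.0]
force: [-11.4, 0.7, 39.2]
opening: 0.321
gripper_force: 85.2
```

Contact is at z≈0.0766, which is the sole on the board's 18 mm top as expected. I'll ease the pressure, then slide and square up towards the fence.

Emit:
arm_command --moves '[[[1,0,0,-0.03,0],[1,0,-0.04,0,0],[1,0,-0.06,0,0.2],[1,0,-0.08,0,0.3],[1,0,-0.08,0,0.3],[1,0,-0.08,0,0.3],[1,0,-0.08,0,0.3],[1,0,0,0,0]]]'

```text
t: 7.92
ee_pos: [0.4852, -0.0183, 0.0766]
tool_rot: [0.001, -0.005, 1.0, -0.0]
force: [0.8, -1.5, 9.0]
opening: 0.318
gripper_force: 81.7
```

```bash
python3 -c "
from h import *
to(.481,-.0492,.0766,88.1)"
```

```text
t 7.92 pos [ 0.4852 -0.0183  0.0766] yaw 90.53 tilt [ 0.003 -0.    -1.   ] F [ 0.8 -1.5  9. ] M [-0.09  0.18 -0.13] open 0.318 gf 81.7
units [ 0.06  -0.411  0.001] roll 0.53
```

Emit:
arm_command --moves '[[[1,0.01,-0.06,0,0.2],[1,0.01,-0.06,0,0.2],[1,0.01,-0.06,0,0.13],[1,0,-0.06,0,0],[1,0,-0.05,0,0],[1,0,0,0,0]]]'

```text
t: 8.42
ee_pos: [0.4825, -0.0397, 0.0767]
tool_rot: [0.001, 0.016, 1.0, -0.0]
force: [0.0, -0.1, 9.9]
opening: 0.318
gripper_force: 81.7
```

Run:
```python
from h import *
import pickle
to(.481,-.0492,.0766,88.1)
T=snap('top');S=snap('side');pickle.dump((T,S),open('s7.pkl','wb'))
t=T['pixels'][:,:,::-1]; s=S['pixels'][:,:,::-1]
a=cv2.resize(t[170:270,225:325],(400,400),interpolation=cv2.INTER_CUBIC)
b=cv2.resize(s[180:280,180:280],(400,400),interpolation=cv2.INTER_CUBIC)
cv2.imwrite('pics/crop7.png',np.hstack([a,b]))
```

```text
t 8.42 pos [ 0.4825 -0.0397  0.0767] yaw 88.21 tilt [ 0.003 -0.    -1.   ] F [ 0.  -0.1  9.9] M [0.17 0.24 0.05] open 0.318 gf 81.7
units [ 0.016 -0.127  0.001] roll 0.023
```

View pics/crop7.png

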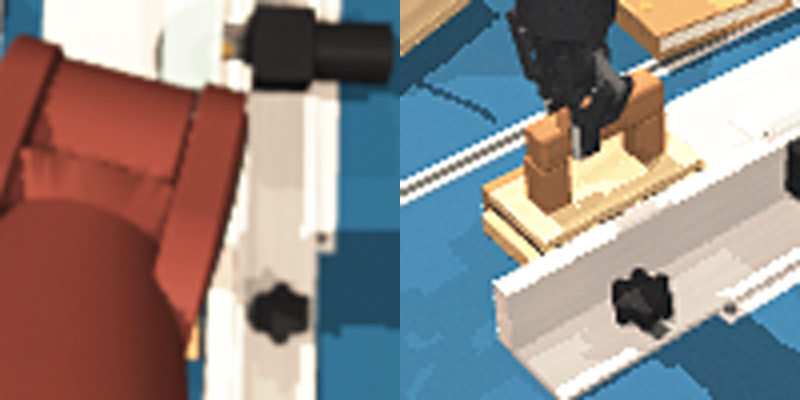

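Crop7's side half shows the block flat on the board, with the board squared up and just short of the fence. Pushing on in small steps and watching the force.

Emit:
arm_command --moves '[[[1,0,-0.03,0,0],[1,0,-0.03,0,0],[1,0,-0.03,0,0],[1,0,0,0,0]]]'

```text
t: 8.85
ee_pos: [0.4823, -0.0459, 0.0767]
tool_rot: [0.001, 0.015, 1.0, 0.0]
force: [-0.1, 2.8, 11.0]
opening: 0.311
gripper_force: 81.9
```

Emit:
arm_command --moves '[[[1,0,-0.02,0,0],[1,0,-0.02,0,0],[1,0,0,0,0]]]'

```text
t: 9.1
ee_pos: [0.4822, -0.0484, 0.0766]
tool_rot: [0.001, 0.015, 1.0, 0.001]
force: [-0.6, 4.5, 11.2]
opening: 0.319
gripper_force: 81.8
```

Emit:
arm_command --moves '[[[1,0,-0.015,0,0],[1,0,0,0,0]]]'

```text
t: 9.27
ee_pos: [0.4822, -0.0487, 0.0767]
tool_rot: [0.002, 0.015, 1.0, 0.002]
force: [2.0, 8.7, 13.1]
opening: 0.316
gripper_force: 82.0
```

```bash
python3 -c "
from h import *
to(.481,-.0492,.0766,88.1)"
```

```text
t 9.27 pos [ 0.4822 -0.0487  0.0767] yaw 88.27 tilt [ 0.003  0.003 -1.   ] F [ 2.   8.7 13.1] M [ 2.    0.14 -0.09] open 0.316 gf 82.0
units [ 0.016 -0.007  0.002] roll 0.037
```

Emit:
arm_command --moves '[[[1,0,-0.015,0.005,0],[1,0,0,0,0]]]'

```text
t: 9.43
ee_pos: [0.4822, -0.0488, 0.0768]
tool_rot: [0.002, 0.015, 1.0, 0.003]
force: [-0.1, 14.7, 20.7]
opening: 0.316
gripper_force: 83.0
```

Emit:
arm_command --moves '[[[1,0,-0.015,0.005,0],[1,0,0,0,0]]]'

```text
t: 9.6
ee_pos: [0.4822, -0.049, 0.0768]
tool_rot: [0.002, 0.015, 1.0, 0.004]
force: [-2.2, 19.4, 27.2]
opening: 0.313
gripper_force: 84.0
```

Emit:
arm_command --moves '[[[1,0,-0.015,0.005,0],[1,0,0,0,0],[1,0,0,0,0]]]'

```text
t: 9.85
ee_pos: [0.4822, -0.0492, 0.0769]
tool_rot: [0.002, 0.014, 1.0, 0.004]
force: [-3.0, 23.8, 35.6]
opening: 0.317
gripper_force: 85.0
```

```bash
python3 -c "
from h import *
to(.481,-.0492,.0766,88.1)"
```

```text
t 9.85 pos [ 0.4822 -0.0492  0.0769] yaw 88.36 tilt [ 0.005  0.009 -1.   ] F [-3.  23.8 35.6] M [ 5.41  1.03 -0.21] open 0.317 gf 85.0
units [0.016 0.    0.004] roll 0.056
```

The position matches nominal, but the sole's friction alone could be carrying this push. I'll lighten the downward force while still pushing, to confirm the lip bears on the edge.

Emit:
arm_command --moves '[[[1,0,0,-0.01,0],[1,0,0,-0.01,0],[1,0,0,0,0]]]'

```text
t: 10.1
ee_pos: [0.4821, -0.0495, 0.077]
tool_rot: [0.002, 0.015, 1.0, 0.004]
force: [2.6, 20.8, 14.6]
opening: 0.312
gripper_force: 82.7
```

Emit:
arm_command --moves '[[[1,0,0,-0.006,0],[1,0,0,0,0],[1,0,0,0,0]]]'

```text
t: 10.35
ee_pos: [0.4821, -0.0495, 0.0771]
tool_rot: [0.002, 0.015, 1.0, 0.004]
force: [3.7, 20.3, 8.3]
opening: 0.315
gripper_force: 81.8
```

```bash
python3 -c "
from h import *
to(.481,-.0492,.0766,88.1)"
```

```text
t 10.35 pos [ 0.4821 -0.0495  0.0771] yaw 88.33 tilt [ 0.004  0.009 -1.   ] F [ 3.7 20.3  8.3] M [ 4.91 -0.7  -0.36] open 0.315 gf 81.8
units [0.015 0.004 0.007] roll 0.051
```

The lip bears on the edge: about 20 N of push with only about 11 N normal and no slip. Restoring the downward force for the final hold.

Emit:
arm_command --moves '[[[1,0,0,0.007,0],[1,0,0,0.007,0],[1,0,0,0,0],[1,0,0,0,0],[1,0,0,0,0],[1,0,0,0,0]]]'

```text
t: 10.85
ee_pos: [0.4822, -0.0494, 0.077]
tool_rot: [0.002, 0.015, 1.0, 0.004]
force: [-1.2, 20.9, 23.9]
opening: 0.312
gripper_force: 84.0
```

Run:
```python
from h import *
to(.481,-.0492,.0766,88.1)
T=snap('top');S=snap('side')
t=T['pixels'][:,:,::-1]; s=S['pixels'][:,:,::-1]
a=cv2.resize(t[190:290,225:325],(400,400),interpolation=cv2.INTER_CUBIC)
b=cv2.resize(s[180:280,180:280],(400,400),interpolation=cv2.INTER_CUBIC)
cv2.imwrite('pics/crop8.png',np.hstack([a,b]))
to(.481,-.0492,.0766,88.1)
```

```text
t 10.85 pos [ 0.4822 -0.0494  0.077 ] yaw 88.34 tilt [ 0.004  0.009 -1.   ] F [-1.2 20.9 23.9] M [ 5.21  0.32 -0.33] open 0.312 gf 84.0
units [0.016 0.003 0.005] roll 0.052
t 10.95 pos [ 0.4821 -0.0494  0.077 ] yaw 88.34 tilt [ 0.004  0.009 -1.   ] F [-0.7 21.6 22.6] M [ 5.17  0.34 -0.33] open 0.313 gf 84.0
units [0.015 0.003 0.005] roll 0.052
```

View pics/crop8.png

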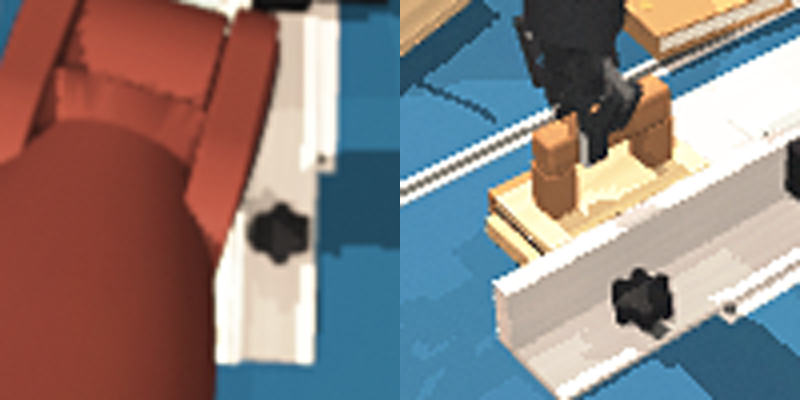

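Crop8 shows the block flat on the board, with its lip on the outer side at (490,195) and the board against the infeed fence, well short of the cutter. The forces are steady, so I'm handing in.

```bash
python3 -c "
from workcell import r
print(r.close_job())"
```

```text
the job is handed in; nothing more can be done
None
```

The job is handed in at about 11 s: the block is held on the board with its lip over the outer edge, pressing about 23 N down and 21 N towards the fence, with the board short of the cutter; flushness is inferred from force and position, as the arm and fence hid that edge from the cameras.

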